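Draw the far locker bolt with the hooked rod

TASK

Pick up the hooked rod by its wooden handle and use its hook to pull the bolt with the red knob, on top of one of the purple lockers, fully open towards the robot; touch that bolt only with the rod, not with the gripper or arm. Leave the bolt with the blue knob shut. Then lower the hooked rod to the table, let go of it lying flat on the table top, and back away.

Things in the scene. Friction and masses are not known exactly. Their poses are not given: they have to be found in the camera images.
- hook_rod: Loose rod, 0.2 kg, lying flat. Origin: centre of the underside of its pale wooden handle (110 x 24 x 36 mm high; grip it across y); x runs along the rod to the hook, z up. Mass centre 10 to 30 mm ahead of the origin. 8 mm aluminium shaft, axis at z = 18 mm; at x = 260 mm it bends level to +y as far as y = 56 mm, then back to x = 238 mm (J hook). A hookless twin rod lies on the other side.
- red_post (a point): Upright 12 mm steel post on the red bolt, moving with it; red ball knob 22 mm wide centred at z = 62 mm. Origin: foot of the post on the bolt's axis, 112 mm above the table. x points away from the robot along the bolt, which opens to -x. Locker top at z = -12; bolt guides beyond the post reach z = 12 mm, so hook the post 18 to 46 mm up. Locker fixed, 200 wide, near face 55 mm before the shut post.
- red_bolt (a joint): Bolt with the red post, m: 0 = shut, 0.040 = fully open (end stop), sliding towards the robot. Starts near shut, stays where left, takes 3 to 5 N to slide. Its fixed locker and the blue one stand side by side, either way round. Tape roll, mug and mouse on the table are under 95 mm high.
- blue_bolt (a joint): Same bolt with a blue knob on the other locker, m: 0 = shut, 0.040 = fully open. Starts near shut and must stay shut.

How it is judged:
On the way, in this order (a step that is already met when the one before it is completed fails the run):
1. the hooked rod is held in the gripper, lifted clear of the table (height (world z) of hook_rod above 0.04 m and contact force between the fingers and hook_rod above 1 N), for 0.2 s.
2. the red-knobbed bolt is fully open, with the hooked rod still held up (all of step 1 and value of joint red_bolt above 0.034 m), for 0.1 s.
3. the hooked rod is lowered to the table, still held (not dropped) (height (world z) of hook_rod below 0.03 m and contact force between the fingers and hook_rod above 0.5 N), for 0.05 s.
At the end, for the whole second after the job is handed in: The red-knobbed bolt is open to within 6 mm of its end stop, the blue-knobbed bolt is still shut (less than 12 mm open), and the hooked rod lies released and at rest flat on the table top (underside within 12 mm of it, within 10 degrees of level, handle's underside down) (value of joint red_bolt above 0.034 m and value of joint blue_bolt below 0.012 m and height (world z) of hook_rod below 0.012 m and angle between hook_rod's own z axis and vertical below 0.17 rad and linear speed of hook_rod below 0.02 m/s and contact force between the fingers and hook_rod below 0.1 N); the robot touches nothing.
It fails at once if the gripper's fingers touch the red-knobbed bolt (contact force between the fingers and red_bolt above 0.5 N).
It fails at once if the arm touches the red-knobbed bolt (contact force between the arm and red_bolt above 0.5 N).
It fails at once if the blue-knobbed bolt is drawn (value of joint blue_bolt above 0.015 m).
It also fails if it takes over 51 s, if anything falls off the work surface, if the arm or the gripper's body presses on something with over 40 N, if the wrist force passes 120 N, or if a joint passes its speed limit or range.

ROBOT

A 7-joint arm with a two-finger parallel gripper is mounted at the origin on the work surface. World frame = base frame: x ahead of the robot, y to its left, z up, the work surface at z = 0. Lengths are in m, angles in rad, forces in N, time in s.
With the tool pointing down it reaches from about 0.4 to 0.9 m from the base axis. Payload 5.5 kg.
Tool frame: the origin (TCP) lies midway between the tips of the shut fingers; the grasp point (between the pads) lies 19 mm behind it (manip.grip_depth is the distance from the TCP to the grasp point, in m); z points along the fingers, x is the direction in which the jaws open and shut, and the axes are right-handed (so a half turn about z gives the same grasp; the last joint's range is limited). The gripper opens to 92 mm and grips with 3 to 60 N. Pads are 19 mm wide; open, the fingers measure 130 mm over their backs; the gripper's body (75 mm by 190 mm) begins 47 mm behind the grasp point.
Start: joints at [-0.994, 0.501, -0.427, 1.55, 0.221, 1.138, -0.21], TCP at [0.201, 0.618, 0.227] pointing down, gripper open.
Joint ranges: [-2.88, 2.88], [-0.31, 2.03], [-1.54, 1.56], [0.2, 2.42], [-1.41, 4.55], [0.19, 2.02], [-2.57, 2.57]. Speed limits (rad/s): [2.57, 2.57, 3.14, 3.14, 3.14, 3.14, 3.14].

INTERFACE

Orientations are given as a unit quaternion [x, y, z, w].
In Python, from bench import manip, effector, viewer gives the robot as it stands. Calls block until the motion is done:
- manip.move_pose(position, orientation): joint-space move of the TCP to a pose.
- manip.servo_line(position, ori=None, vel=0.15): straight line of the TCP; ori=None keeps the orientation; vel is the mean speed in m/s.
- manip.movej(angles): joint-space move.
- effector.open_jaws() and effector.close(f_grip=None): open the fingers fully, or close them until they stop; f_grip is the grip in N (None keeps the last).
- manip.sleep(seconds).
- manip.solve_ik(position, orientation): joint angles nearest the present ones, or None.
- viewer.get_image(name): name is "scene" or "top" or "wrist"; returns the picture (400x640x3 uint8, red, green, blue); there is no depth.
- viewer.get_calibration(name): a dict with "vfov" (degrees; the focal length in pixels is half the picture's height over the tangent of half this angle, whatever the lens; pixels are square), "cx", "cy" (the principal point, pixels), "eye" and "attitude" of the camera in the world. Camera axes: x right, y down, z forward; pixel columns grow to the right and rows downward; lengths in m; the calibration is good to about 2 mm. A picture is of the moment at which its call begins: read the wrist's pose just before it. get_calibration takes no time and is no camera call; for the wrist camera it gives the pose at the moment of the call.
A pose or a line that the arm cannot do raises manip.PlanningError and nothing moves.
- manip.hand_in(): hands the job in, once; it reports no verdict.
Readings, each from a call of its own:
- manip.current_clock(): time.
- manip.current_q(): joint angles.
- manip.current_joint_velocities(): joint speeds.
- manip.current_tau(): joint torques, N m.
- manip.current_tool_pos(): TCP position.
- manip.current_tcp_rot(): TCP orientation.
- manip.current_force(): force on the tool from outside, world axes, zero at the start.
- manip.current_wrist_torque(): the same for the moment, N m.
- manip.current_finger_gap(): finger opening in m.
Only numpy, scipy, OpenCV 4.12 (cv2) and the standard library are available. Lean on these libraries where they do the work, as an engineer would, in place of code of your own. Each camera call takes 0.05 s, during which the arm holds its last target.

## Working session

There is one attempt and no reset: what is moved stays moved. The work goes in short steps, each a Python script; the robot and the scene stay as the last script left them, time stands still between calls to the robot, and variables do not carry over. Pictures are saved under pics/ and viewed, and the job is handed in when it is done.

```bash
ls; mkdir -p pics; python3 - <<'E'
from bench import manip, effector, viewer
import cv2
for n in ["scene","top","wrist"]:
    c=viewer.get_calibration(n); print(n,c)
    cv2.imwrite(f"pics/{n}0.png",viewer.get_image(n)[:,:,::-1])
print(manip.current_tcp_rot(),manip.current_clock())
E
```

```text
pics
scene {'vfov': 44.272485893277725, 'cx': 313.65595522536915, 'cy': 196.27374599996594, 'eye': array([ 1.22748337, -0.62673305,  0.68778454]), 'attitude': array([ 0.81326912,  0.33633795, -0.18276995, -0.43825253])}
top {'vfov': 56.29184457775967, 'cx': 319.0154776094324, 'cy': 198.13742332219644, 'eye': array([0.56445463, 0.00389755, 1.0222323 ]), 'attitude': array([ 0.70733234, -0.70677408,  0.01197839, -0.00280533])}
wrist {'vfov': 66.87956100060207, 'cx': 323.2441776546257, 'cy': 196.0014003402671, 'eye': array([0.13519967, 0.63849018, 0.38348491]), 'attitude': array([0.80192565, 0.58306613, 0.07568235, 0.10593069])}
[ 8.08887382e-01  5.87963127e-01 -6.25893219e-04  4.15978297e-04] 0.15
```

View pics/scene0.png

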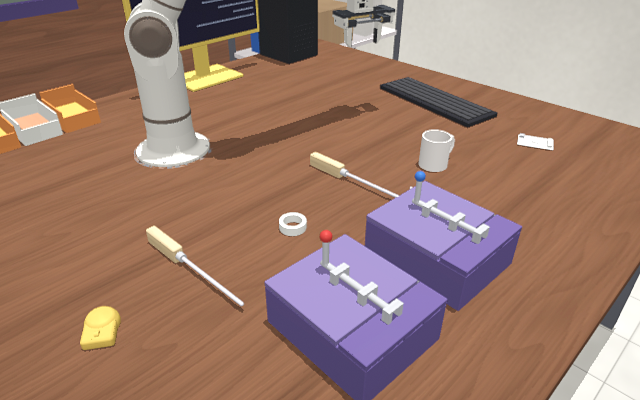

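View pics/top0.png

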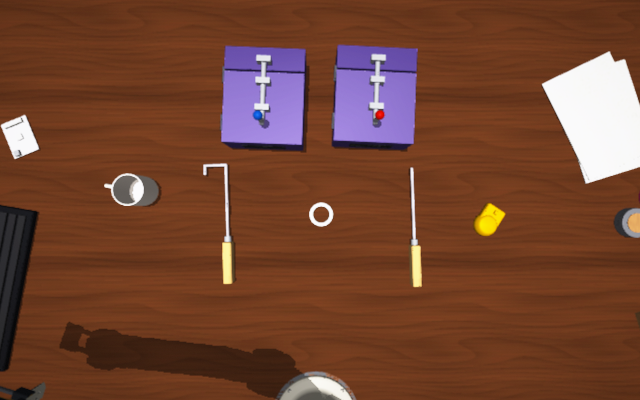

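View pics/wrist0.png

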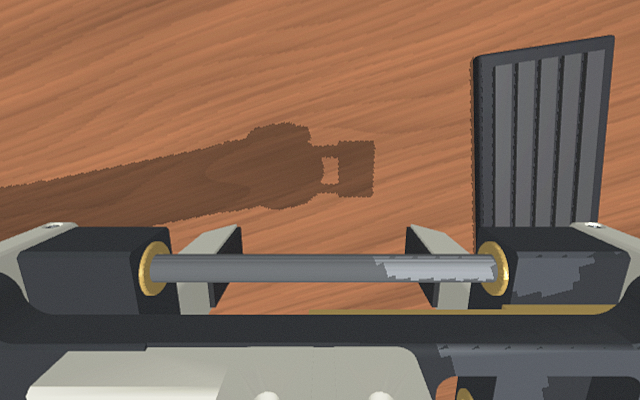

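The top view (up is +x, left is +y) shows the hooked rod on the left, with its handle near (227,262) and its hook at (205–227,167). The red post is on the right locker, with its knob at (380,115). The scene view shows the red knob at (326,236). Next I'll turn these into positions.

```bash
cat > h.py <<'E'
import numpy as np, cv2
from scipy.spatial.transform import Rotation as R
from bench import manip, effector, viewer
def cam(n): 
    c=viewer.get_calibration(n); f=200/np.tan(np.radians(c['vfov']/2)); return c,f
def ray(n,uv,c=None):
    c0,f=cam(n); c=c or c0
    d=np.array([(uv[0]-c['cx'])/f,(uv[1]-c['cy'])/f,1.]); d=R.from_quat(c['attitude']).apply(d)
    return np.array(c['eye']),d/np.linalg.norm(d)
def plane(n,uv,z,c=None):
    e,d=ray(n,uv,c); return e+d*(z-e[2])/d[2]
def tri(r1,r2):
    A=np.zeros((3,3));b=np.zeros(3)
    for e,d in(r1,r2):
        P=np.eye(3)-np.outer(d,d);A+=P;b+=P@e
    p=np.linalg.solve(A,b)
    return p,[np.linalg.norm((np.eye(3)-np.outer(d,d))@(p-e)) for e,d in(r1,r2)]
def blobs(m,mina=20):
    n,l,s,c=cv2.connectedComponentsWithStats(m.astype(np.uint8)); return [(c[i],s[i],l==i) for i in range(1,n) if s[i][4]>=mina]
E
python3 - <<'E'
from h import *
T=cv2.cvtColor(cv2.imread('pics/top0.png'),cv2.COLOR_BGR2HSV);S=cv2.cvtColor(cv2.imread('pics/scene0.png'),cv2.COLOR_BGR2HSV)
def red(I): return ((I[...,0]<5)|(I[...,0]>175))&(I[...,1]>190)&(I[...,2]>130)
def blue(I): return (I[...,0]>100)&(I[...,0]<115)&(I[...,1]>180)&(I[...,2]>130)
for nm,fn in(('red',red),('blue',blue)):
    a=[b for b in blobs(fn(T),15)];b=[b for b in blobs(fn(S),15)]
    for x in a: print(nm,'top',x[0],x[1])
    for x in b: print(nm,'scene',x[0],x[1])
    a=max([q for q in a if q[0][0]>200 and q[0][0]<450 and q[0][1]<160],key=lambda q:q[1][4]);
    b=max([q for q in b if q[0][1]>150],key=lambda q:q[1][4])
    print(nm,tri(ray('top',a[0]),ray('scene',b[0])))
# handle
h=(T[...,0]>18)&(T[...,0]<32)&(T[...,1]>60)&(T[...,1]<190)&(T[...,2]>150)
for b in blobs(h,100):
    ys,xs=np.nonzero(b[2]); r=cv2.minAreaRect(np.c_[xs,ys].astype(np.float32)); bx=cv2.boxPoints(r)
    print('handle',b[0],r); print(np.array([plane('top',p,.036) for p in bx]).round(4))
# shaft pixels
g=(T[...,1]<70)&(T[...,2]>90)
for b in blobs(g,25): print('grey',b[0].round(1),b[1])
I=cv2.imread('pics/top0.png')
cv2.imwrite('pics/crop1.png',cv2.resize(I[150:300,190:300],None,fx=4,fy=4,interpolation=cv2.INTER_NEAREST))
cv2.imwrite('pics/crop2.png',cv2.resize(I[40:160,320:430],None,fx=5,fy=5,interpolation=cv2.INTER_NEAREST)[:600])
E
```

```text
red top [379.5        114.34482759] [376 110   8   9  58]Traceback (most recent call last):
  File "<stdin>", line 10, in <module>
ValueError: max() iterable argument is empty
```

```bash
python3 - <<'E'
from h import *
T=cv2.cvtColor(cv2.imread('pics/top0.png'),cv2.COLOR_BGR2HSV);S=cv2.cvtColor(cv2.imread('pics/scene0.png'),cv2.COLOR_BGR2HSV)
print(S[236,326],S[176,420],T[115,257])
def red(I): return ((I[...,0]<6)|(I[...,0]>174))&(I[...,1]>175)&(I[...,2]>110)
def blue(I): return (I[...,0]>98)&(I[...,0]<118)&(I[...,1]>150)&(I[...,2]>110)
for nm,fn in(('red',red),('blue',blue)):
    a=[b for b in blobs(fn(T),15) if 200<b[0][0]<450 and b[0][1]<160];b=[b for b in blobs(fn(S),15) if b[0][1]>150]
    for x in a: print(nm,'top',x[0],x[1])
    for x in b: print(nm,'scene',x[0],x[1])
    if a and b: 
        a=max(a,key=lambda q:q[1][4]);b=max(b,key=lambda q:q[1][4])
        print(nm,tri(ray('top',a[0]),ray('scene',b[0])))
h=(T[...,0]>18)&(T[...,0]<32)&(T[...,1]>60)&(T[...,1]<190)&(T[...,2]>150)
for b in blobs(h,100):
    ys,xs=np.nonzero(b[2]); r=cv2.minAreaRect(np.c_[xs,ys].astype(np.float32)); bx=cv2.boxPoints(r)
    print('handle',b[0],r); print(np.array([plane('top',p,.036) for p in bx]).round(4))
g=(T[...,1]<70)&(T[...,2]>90)
for b in blobs(g,25): print('grey',b[0].round(1),b[1])
I=cv2.imread('pics/top0.png')
cv2.imwrite('pics/crop1.png',cv2.resize(I[150:300,190:300],None,fx=4,fy=4,interpolation=cv2.INTER_NEAREST))
cv2.imwrite('pics/crop2.png',cv2.resize(I[40:160,320:430],None,fx=5,fy=5,interpolation=cv2.INTER_NEAREST)[:600])
E
```

```text
[  1 165 230] [108 161 218] [108 223 238]
red top [379.48333333 114.21666667] [376 110   8   9  60]
red scene [325.94594595 238.64864865] [320 234  12   8  37]
red (array([ 0.77526312, -0.14643469,  0.16833371]), [np.float64(0.0003877196266569044), np.float64(0.00038771962665675363)])
blue top [257.1641791  114.56716418] [253 110   9  10  67]
blue scene [419.72857143 175.9       ] [415 172  10   9  70]
blue (array([0.77194834, 0.13342409, 0.17240324]), [np.float64(0.0008835630179222485), np.float64(0.00088356301792212)])
handle [226.68947368 262.38421053] ((226.5, 262.5), (41.0, 9.0), 90.0)
[[0.4697 0.2456 0.036 ]
 [0.4697 0.222  0.036 ]
 [0.3626 0.2214 0.036 ]
 [0.3627 0.2449 0.036 ]]
handle [415.98351648 265.58516484] ((416.0910949707031, 265.9595947265625), (40.194664001464844, 9.215904235839844), 87.87889862060547)
[[ 0.4588 -0.2512  0.036 ]
 [ 0.4597 -0.2756  0.036 ]
 [ 0.3541 -0.279   0.036 ]
 [ 0.3532 -0.2546  0.036 ]]
grey [598.6 115.5] [ 542   51   98  133 8600]
grey [262.3  83.5] [254  55  17  65 520]
grey [376.7  82.5] [369  54  17  66 522]
grey [222.5  72.4] [222  66   3  16  27]
grey [332.5 120.8] [332 113   2  16  30]
grey [ 19.6 136.4] [   1  115   38   44 1039]
grey [222.6 195.2] [203 163  28  79 415]
grey [412.7 208.3] [410 167   8  79 314]
grey [132.9 189.8] [ 104  173   54   33 1292]
grey [320.6 214. ] [309 202  25  25 289]
grey [629.6 222.2] [622 208  18  30 241]
grey [317.1 387.5] [ 280  371   76   29 1260]
```

```bash
python3 - <<'E'
from h import *
T=cv2.cvtColor(cv2.imread('pics/top0.png'),cv2.COLOR_BGR2HSV);S=cv2.cvtColor(cv2.imread('pics/scene0.png'),cv2.COLOR_BGR2HSV)
m=((S[...,0]<6)|(S[...,0]>174))&(S[...,1]>140)&(S[...,2]>130)
for b in blobs(m,15):
    print(b[0],b[1])
    if 300<b[0][0]<350 and 220<b[0][1]<250: print('RED',tri(ray('top',(379.48,114.2)),ray('scene',b[0])))
g=((T[...,1]<70)&(T[...,2]>90))
def rows(x0,x1,y0,y1,z,n):
    P=[]
    for v in range(y0,y1):
        xs=np.nonzero(g[v,x0:x1])[0]
        if len(xs) and len(xs)<9: P.append(plane('top',(xs.mean()+x0,v),z))
    P=np.array(P); k=np.polyfit(P[:,0],P[:,1],1); print(n,k,P[0],P[-1],np.std(P[:,1]-np.polyval(k,P[:,0])))
rows(218,236,172,234,.018,'shaft')
ys,xs=np.nonzero(g[160:180,200:234]); 
print('crossbar outer row',[ (160+np.nonzero(g[160:175,u])[0]).tolist() for u in (208,212,216,220,224)])
for u in (212,218):
    v=160+np.nonzero(g[160:175,u])[0].mean(); print(plane('top',(u,v),.018))
print([ (200+np.nonzero(g[v,200:216])[0]).tolist() for v in range(163,178)])
# bolt
rows(369,386,62,76,.112,'bolt'); rows(369,386,84,102,.112,'bolt')
rows(254,271,62,76,.112,'blue bolt')
# locker top edges
p=(T[...,0]>115)&(T[...,0]<140)&(T[...,1]>100)&(T[...,2]>60)
for b in blobs(p,1000):
    ys,xs=np.nonzero(b[2]); bx=cv2.boxPoints(cv2.minAreaRect(np.c_[xs,ys].astype(np.float32))); print(np.array([plane('top',q,.1) for q in bx]).round(3))
E
```

```text
[325.5        235.71428571] [320 230  12  12 126]
RED (array([ 0.77383282, -0.14571969,  0.17347476]), [np.float64(0.0006657518482239022), np.float64(0.0006657518482239648)])
shaft [0.0357305  0.21845441] [0.65535061 0.24177382 0.018     ] [0.49201451 0.23548586 0.018     ] 0.0005324604168576577
crossbar outer row [[164, 165, 166], [164, 165, 166], [164, 165, 166], [163, 164, 165, 166], [163, 164, 165, 166, 167, 168, 169, 170, 171, 172, 173, 174]]
[0.67409008 0.27797729 0.018     ]
[0.67412341 0.26194008 0.018     ]
[[], [203, 204, 205, 206, 207, 208, 209, 210, 211, 212, 213, 214, 215], [203, 204, 205, 206, 207, 208, 209, 210, 211, 212, 213, 214, 215], [203, 204, 205, 206, 207, 208, 209, 210, 211, 212, 213, 214, 215], [203, 204, 205, 206], [203, 204, 205, 206], [203, 204, 205, 206], [203, 204, 205, 206], [203, 204, 205, 206], [203, 204, 205, 206], [203, 204, 205, 206], [203, 204, 205, 206], [205], [], []]
bolt [-0.04359675 -0.11114474] [ 0.91849482 -0.15152628  0.112     ] [ 0.88876416 -0.15021693  0.112     ] 0.0003535872963068426
bolt [-0.00525955 -0.14323361] [ 0.86400963 -0.14698831  0.112     ] [ 0.82202229 -0.14758488  0.112     ] 0.00033093242211513097
blue bolt [-0.03216396  0.15818099] [0.91690249 0.12830594 0.112     ] [0.88482601 0.12940714 0.112     ] 0.0003518003412827801
[[ 0.726 -0.041  0.1  ]
 [ 0.966 -0.052  0.1  ]
 [ 0.958 -0.253  0.1  ]
 [ 0.717 -0.241  0.1  ]]
[[0.721 0.234 0.1  ]
 [0.962 0.226 0.1  ]
 [0.955 0.025 0.1  ]
 [0.714 0.034 0.1  ]]
```

View pics/crop1.png

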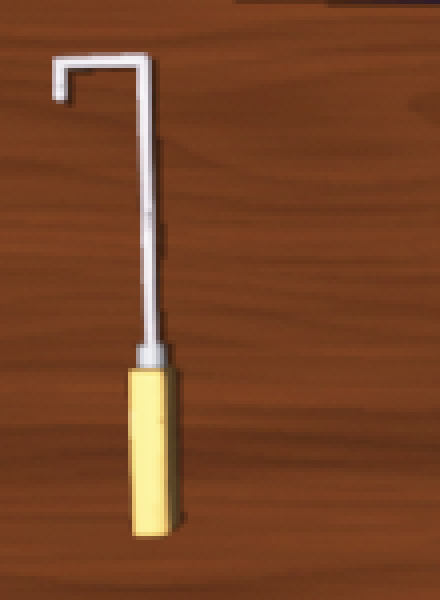

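View pics/crop2.png

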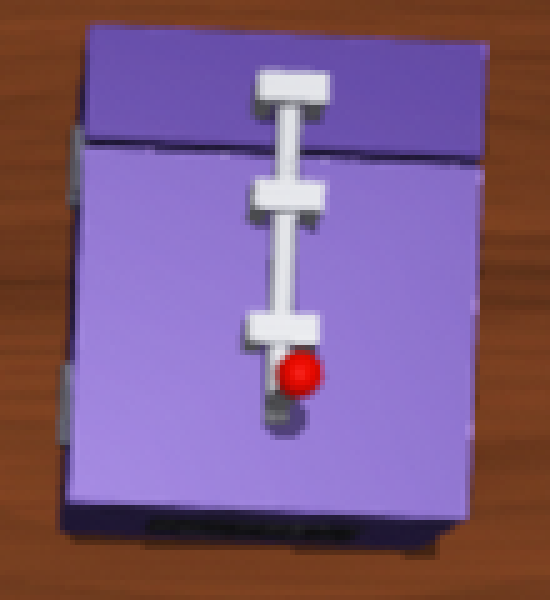

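The measurements agree with the given sizes. The red knob's z is 0.1735 against 0.174 expected. The handle centre and hook bar put the rod origin at about (0.416, 0.233) with yaw 0.036, and the post is at (0.774, -0.146) with the locker's yaw about -0.043. Next I'll check that the whole plan is reachable, then grasp.

```bash
cat >> h.py <<'E'
G=0.02; ZT=0.005   # grip point along rod; TCP height above rod underside
ROD=(np.array([.4157,.2333]),.036)
POST=np.array([.7738,-.1457]); LY=-.043
def quat(yaw,s=1):
    x=s*np.array([-np.sin(yaw),np.cos(yaw),0]);z=np.array([0,0,-1.]);return R.from_matrix(np.c_[x,np.cross(z,x),z]).as_quat()
def tcp(o,z,yaw): return np.array([o[0]+G*np.cos(yaw),o[1]+G*np.sin(yaw),z+ZT])
def inL(dx,dy):
    c,s=np.cos(LY),np.sin(LY); return POST+np.array([c*dx-s*dy,s*dx+c*dy])
E
python3 - <<'E'
from h import *
print(R.from_quat(manip.current_tcp_rot()).as_matrix().round(2))
zl=.112+.032-.018
for s in(1,-1):
    for o,z,y in [(ROD[0],.15,.036),(ROD[0],0,.036),(inL(-230,0)*0+inL(-.23,-.028),.23,LY),(inL(-.23,-.028),zl,LY),(inL(-.30,-.028),zl,LY)]:
        q=manip.solve_ik(tcp(o,z,y),quat(y,s)); print(s,tcp(o,z,y).round(3),None if q is None else np.round(q,2))
E
```

```text
[[ 0.31  0.95 -0.  ]
 [ 0.95 -0.31 -0.  ]
 [-0.   -0.   -1.  ]]
1 [0.436 0.234 0.155] [-0.23  0.31 -0.37  2.    0.15  0.86  0.93]
1 [0.436 0.234 0.005] [-0.27  0.57 -0.34  2.07  0.35  0.55  0.75]
1 [ 0.563 -0.165  0.235] [ 0.05  0.35  0.23  1.73 -0.09  1.08  1.84]
1 [ 0.563 -0.165  0.131] [ 0.15  0.47  0.11  1.81 -0.06  0.87  1.82]
1 [ 0.493 -0.162  0.131] [ 0.13  0.36  0.17  1.98 -0.08  0.81  1.87]
-1 [0.436 0.234 0.155] [-0.72  0.29  0.2   2.02 -0.08  0.84 -2.01]
-1 [0.436 0.234 0.005] [-0.7   0.55  0.19  2.09 -0.2   0.52 -1.91]
-1 [ 0.563 -0.165  0.235] [-0.09  0.36  0.42  1.73 -0.16  1.08 -1.23]
-1 [ 0.563 -0.165  0.131] [-0.12  0.5   0.47  1.82 -0.29  0.89 -1.13]
-1 [ 0.493 -0.162  0.131] [-0.22  0.41  0.6   1.99 -0.31  0.83 -1.06]
```

Every pose can be reached with s=+1. I'll grasp and lift the rod now.

```bash
python3 - <<'E'
from h import *
o,y=ROD
manip.move_pose(tcp(o,.15,y),quat(y)); t=manip.current_clock()
manip.servo_line(tcp(o,.0,y),vel=.12)
print(manip.current_tool_pos(),t,manip.current_clock(),manip.current_force())
effector.close(45); print('gap',manip.current_finger_gap())
manip.servo_line(tcp(o,.16,y),vel=.12); manip.servo_line(tcp(o,.23,y),vel=.15)
print(manip.current_tool_pos(),manip.current_finger_gap(),manip.current_force(),manip.current_wrist_torque(),manip.current_clock())
for n in('top','scene'): cv2.imwrite(f'pics/{n}1.png',viewer.get_image(n)[:,:,::-1])
E
```

```text
[0.43625228 0.23437465 0.00563699] 1.8167 3.2167 [1.28672734 0.74842126 0.32715442]
gap 0.023915678407096373
[0.435246   0.23364548 0.23423394] 0.023641551480009338 [-0.2912005   0.38650464 -2.68874194] [-0.01108977  0.01779587  0.02385185] 6.375
```

View pics/top1.png

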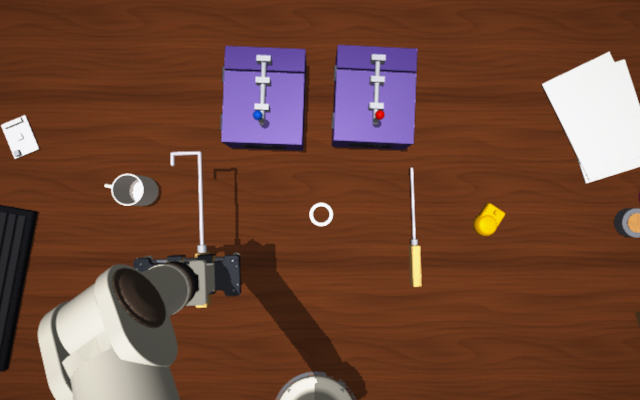

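View pics/scene1.png

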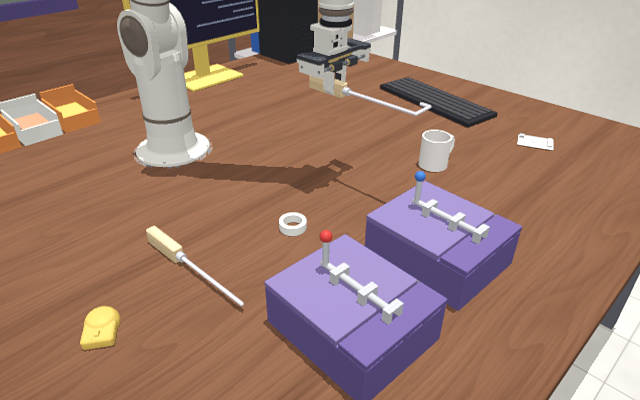

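The top view shows the rod held, with its hook bar at (172–201,153). The scene view has the hook corner at about (417,113). I'll check the rod's height and droop, then move in front of the red post and take another look from above it.

```bash
python3 - <<'E'
from h import *
print('corner',tri(ray('top',(200.5,153.5)),ray('scene',(417,113))))
A=inL(-.33,-.028); manip.servo_line(tcp(A,.235,LY),ori=quat(LY),vel=.2)
B=inL(-.23,-.028); manip.servo_line(tcp(B,.235,LY),vel=.12)
print(manip.current_tool_pos(),tcp(B,.235,LY),manip.current_clock(),manip.current_force())
for n in('top','scene'):
    I=viewer.get_image(n)[:,:,::-1]; cv2.imwrite(f'pics/{n}2.png',I)
    c=I[30:180,310:450] if n=='top' else I[150:350,230:430]
    cv2.imwrite(f'pics/{n}2c.png',cv2.resize(c,None,fx=4 if n=='top' else 3,fy=4 if n=='top' else 3,interpolation=cv2.INTER_NEAREST))
E
```

```text
corner (array([0.67513642, 0.24158432, 0.24582947]), [np.float64(0.0026628902636005834), np.float64(0.0026628902636004464)])
[ 0.56205308 -0.16469482  0.23974539] [ 0.56279049 -0.1646469   0.24      ] 9.5833 [-0.80280351  0.15354248 -2.43726898]
```

View pics/top2c.png

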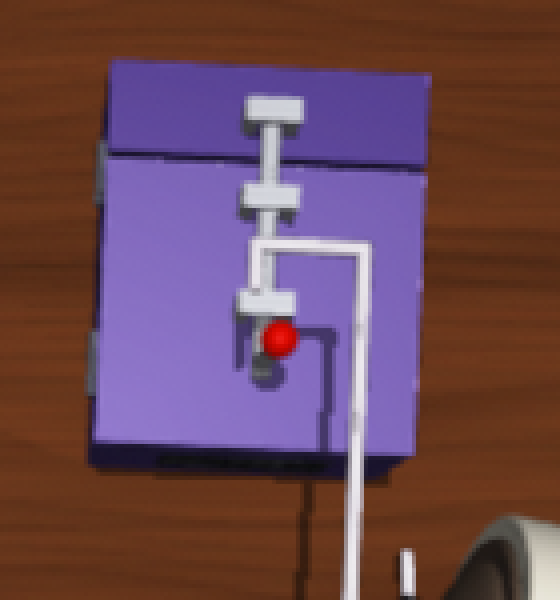

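View pics/scene2c.png

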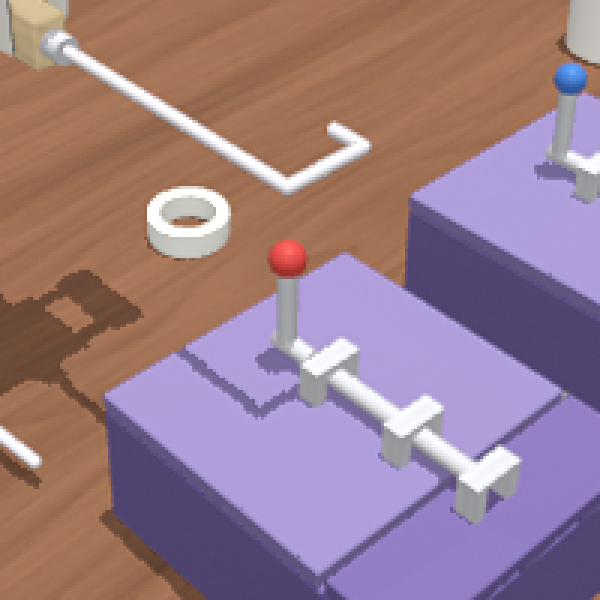

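The top crop shows the hook bar beyond the red knob, running from full-picture (374.5,91.4) to (401,91.8). I'll project it at its height and compare it with the post, then descend in stages while watching the force.

```bash
python3 - <<'E'
from h import *
c,s=np.cos(LY),np.sin(LY)
for uv in((374.5,91.5),(401,91.8)):
    p=plane('top',uv,.253)[:2]-POST; print('in L',c*p[0]+s*p[1],-s*p[0]+c*p[1])
E
```

```text
in L 0.02704569919268126 0.025835127779257627
in L 0.029045859247444836 -0.029267080502128427
```

The hook pocket is centred on the post to within about 2 mm. Descending.

```bash
python3 - <<'E'
from h import *
zl=.112+.032-.018
B=inL(-.23,-.028)
for z in(.19,.155,zl):
    manip.servo_line(tcp(B,z,LY),vel=.1); f=manip.current_force(); print(z,f.round(2),manip.current_tool_pos().round(4))
    if abs(f[2]+2.5)>4: print('contact?');break
print(manip.current_clock())
for n in('top','scene'):
    I=viewer.get_image(n)[:,:,::-1]
    c=I[30:180,310:450] if n=='top' else I[150:350,230:430]
    cv2.imwrite(f'pics/{n}3c.png',cv2.resize(c,None,fx=4 if n=='top' else 3,fy=4 if n=='top' else 3,interpolation=cv2.INTER_NEAREST))
E
```

```text
0.19 [ 0.28 -0.5  -2.5 ] [ 0.5629 -0.1647  0.1951]
0.155 [ 0.76  0.71 -1.39] [ 0.5629 -0.1646  0.1602]
0.12600000000000003 [ 0.21 -0.73 -1.62] [ 0.5627 -0.1646  0.131 ]
11.225
```

View pics/top3c.png

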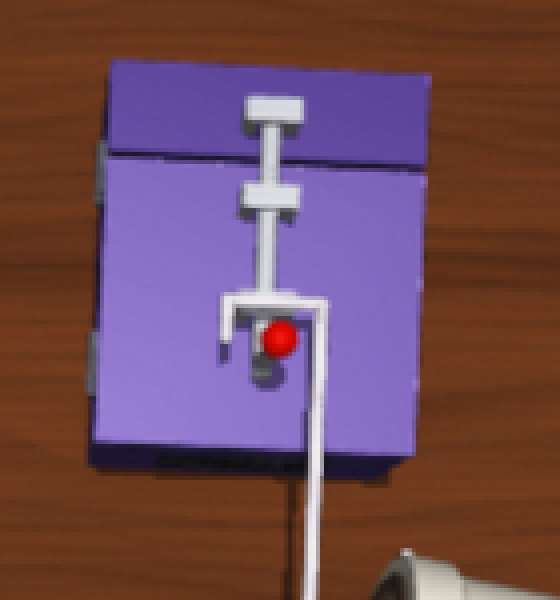

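View pics/scene3c.png

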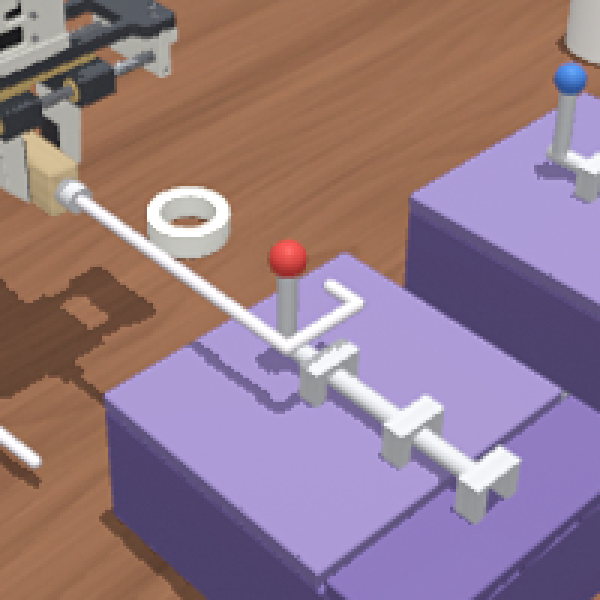

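The hook is down around the post at mid height, with the bar behind it. Pulling now, stopping when the force jumps at the end stop.

```bash
python3 - <<'E'
from h import *
zl=.126
manip.servo_line(tcp(inL(-.248,-.028),zl,LY),vel=.06); print(manip.current_force().round(2))
d=.248
manip.servo_line(tcp(inL(-.28,-.028),zl,LY),vel=.04); print(.28,manip.current_force().round(2))
d=.28
while d<.300:
    d+=.002; manip.servo_line(tcp(inL(-d,-.028),zl,LY),vel=.03); f=manip.current_force(); print(round(d,3),f.round(2),manip.current_tool_pos().round(4))
    if f[0]>14: break
print(manip.current_wrist_torque().round(2),manip.current_clock())
for n in('top','scene'):
    I=viewer.get_image(n)[:,:,::-1]; cv2.imwrite(f'pics/{n}4.png',I)
    c=I[30:180,310:450] if n=='top' else I[150:350,230:430]
    cv2.imwrite(f'pics/{n}4c.png',cv2.resize(c,None,fx=4 if n=='top' else 3,fy=4 if n=='top' else 3,interpolation=cv2.INTER_NEAREST))
    H=cv2.cvtColor(I,cv2.COLOR_BGR2HSV); m=((H[...,0]<6)|(H[...,0]>174))&(H[...,1]>140)&(H[...,2]>130)
    print(n,[(b[0],b[1]) for b in blobs(m,15) if b[0][0]>250 and b[0][0]<450])
E
```

```text
[ 0.4   0.43 -2.04]
0.28 [ 1.23 -0.01 -1.85]
0.282 [ 2.29 -0.6  -2.14] [ 0.5108 -0.1624  0.1309]
0.284 [ 1.61  0.39 -3.38] [ 0.5087 -0.1623  0.131 ]
0.286 [ 4.71 -0.77 -2.34] [ 0.5075 -0.1622  0.1312]
0.288 [ 9.74  0.1  -5.85] [ 0.5074 -0.1621  0.1317]
0.29 [13.41  0.41 -5.07] [ 0.5072 -0.162   0.1324]
0.292 [15.25  1.6  -5.85] [ 0.507  -0.1619  0.1331]
[ 0.05 -2.72 -0.19] 14.225
top [(array([378.86206897, 129.5       ]), array([375, 126,   9,   8,  58], dtype=int32))]
scene [(array([311.92982456, 226.54385965]), array([307, 221,  12,  12, 114], dtype=int32))]
```

View pics/top4c.png

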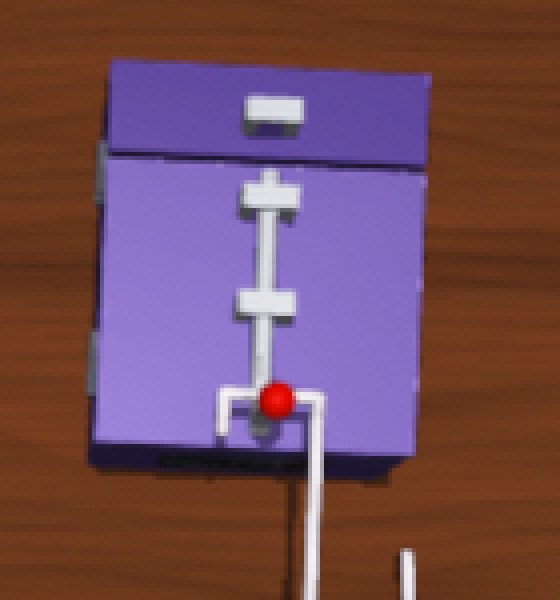

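View pics/scene4c.png

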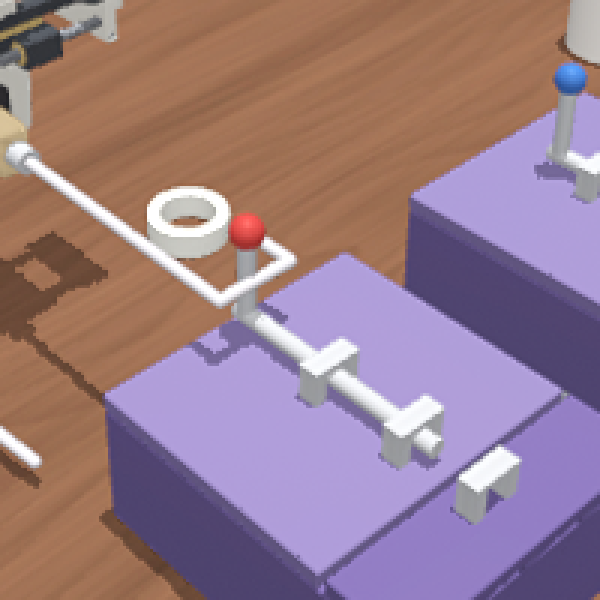

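The bar sits against the post, and the force rose steadily to 15 N while the arm stopped advancing, so it's at the end stop. I'll triangulate the knob to confirm, then back off the hook, lift, and check the rod's attitude.

```bash
python3 - <<'E'
from h import *
p,r=tri(ray('top',(378.86,129.5)),ray('scene',(311.93,226.54))); print(p,r,np.linalg.norm(p[:2]-POST))
zl=.126
manip.servo_line(tcp(inL(-.272,-.028),zl,LY),vel=.06); print(manip.current_force().round(2),manip.current_tool_pos().round(4))
print(tcp(inL(-.272,-.028),zl,LY))
for n in('top','scene'):
    I=viewer.get_image(n)[:,:,::-1]; cv2.imwrite(f'pics/{n}5.png',I)
    c=I[30:180,310:450] if n=='top' else I[150:350,230:430]
    cv2.imwrite(f'pics/{n}5c.png',cv2.resize(c,None,fx=4 if n=='top' else 3,fy=4 if n=='top' else 3,interpolation=cv2.INTER_NEAREST))
E
```

```text
[ 0.738928   -0.14397223  0.17351895] [np.float64(0.00034091281777388785), np.float64(0.00034091281777413754)] 0.03491477131056693
[-0.03 -0.46 -1.96] [ 0.5199 -0.1628  0.1304]
[ 0.52082931 -0.16284146  0.131     ]
```

View pics/top5c.png

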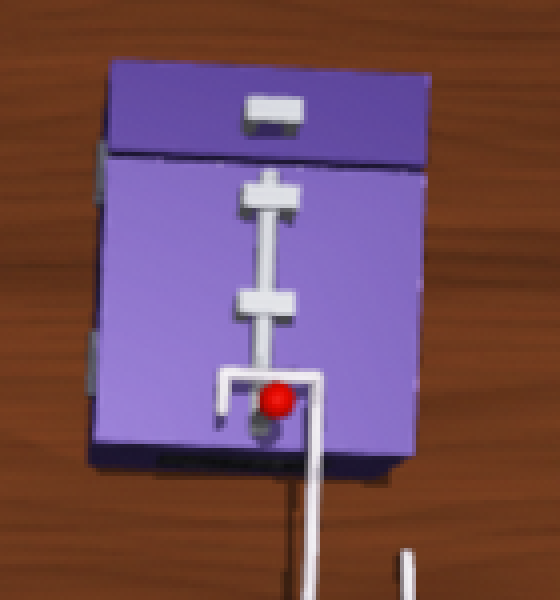

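View pics/scene5c.png

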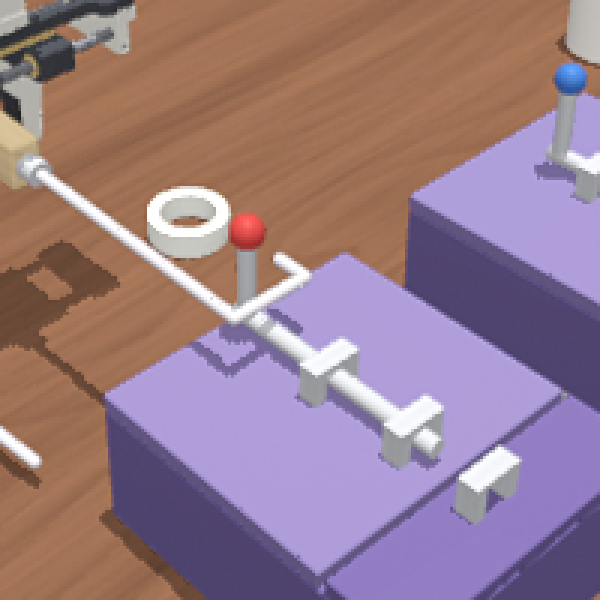

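The hook is free and level, but the knob moved only 34.9 mm, which is close to the threshold because "near shut" leaves the start offset unknown. I'll measure the knob's distance from the locker's near edge, which should be 15 mm when fully open.

```bash
python3 - <<'E'
from h import *
I=cv2.imread('pics/top5.png'); 
I0=cv2.imread('pics/top0.png')
u=np.array([np.cos(LY),np.sin(LY)])
def edges(I,c0,c1):
    g=cv2.cvtColor(I,cv2.COLOR_BGR2GRAY).astype(float); out=[]
    for u_ in range(c0,c1):
        col=g[132:148,u_]; d=np.diff(col); k=int(np.argmin(d)); 
        w=-d[max(0,k-1):k+2]; out.append((u_,132+max(0,k-1)+.5+(w*np.arange(len(w))).sum()/w.sum()))
    return np.array(out)
for nm,c0,c1,knob in(('red',340,372,np.array([.7389,-.1440])),('red0',340,372,POST),('blue',228,296,np.array([.7719,.1334]))):
    e=edges(I,c0,c1); P=np.array([plane('top',x,.1)[:2] for x in e]); k=np.polyfit(P[:,1],P[:,0],1)
    res=P[:,0]-np.polyval(k,P[:,1]); P=P[abs(res)<.004];k=np.polyfit(P[:,1],P[:,0],1)
    yaw=-np.arctan(k[0]); dist=(knob[0]-np.polyval(k,knob[1]))*np.cos(yaw); print(nm,'yaw',yaw,'dist',dist,np.std(P[:,0]-np.polyval(k,P[:,1])))
E
```

```text
red yaw -0.045227050405319 dist 0.015129650389887634 0.000299041564189233
red0 yaw -0.045227050405319 dist 0.050070822518317584 0.000299041564189233
blue yaw -0.0345595718850612 dist 0.051680966685251926 0.00028247570390456264
```

The knob is 15.1 mm from the near edge, which matches the 15 mm expected when fully open; it started about 5 mm open. I'll lift clear, carry the rod back to its old place, lower it and release.

```bash
python3 - <<'E'
from h import *
o,y=ROD
manip.servo_line(tcp(inL(-.270,-.028),.126,LY),vel=.05)
manip.servo_line(tcp(inL(-.270,-.028),.225,LY),vel=.1); print(manip.current_force().round(2))
manip.servo_line(tcp(inL(-.36,-.028),.225,LY),vel=.15)
manip.servo_line(tcp(o,.2,y),ori=quat(y),vel=.2)
manip.servo_line(tcp(o,.03,y),vel=.12)
for z in(.012,.004,.001,-.001):
    manip.servo_line(tcp(o,z,y),vel=.03); f=manip.current_force(); print(z,f.round(2),manip.current_tool_pos().round(4),manip.current_finger_gap())
    if f[2]>2: break
manip.sleep(.3); print(manip.current_clock())
for n in('top','scene'): cv2.imwrite(f'pics/{n}6.png',viewer.get_image(n)[:,:,::-1])
E
```

```text
[ 0.3   0.32 -2.59]
0.012 [ 0.51 -0.07 -2.97] [0.4357 0.2341 0.0169] 0.023430713589902
0.004 [ 0.66  0.26 -2.42] [0.4354 0.2339 0.0087] 0.023589776712144576
0.001 [ 0.53 -0.15 -1.94] [0.4355 0.2339 0.0058] 0.023954532120805765
-0.001 [-4.2  -1.08  9.44] [0.4356 0.2341 0.0048] 0.024131269262043783
22.7
```

View pics/scene6.png

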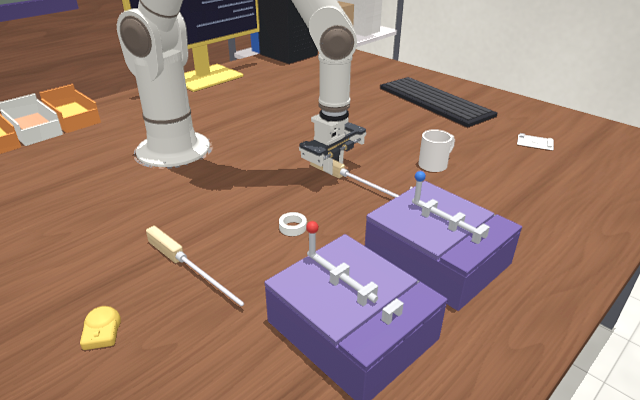

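The scene view shows the rod on the table, still held, and the red bolt open. The 9 N upward force confirms table contact. I'll release it and back away.

```bash
python3 - <<'E'
from h import *
o,y=ROD
effector.open_jaws(); print(manip.current_finger_gap())
manip.servo_line(tcp(o,.08,y),vel=.08); manip.servo_line(tcp(o,.25,y),vel=.2)
manip.move_pose([.201,.618,.3],quat(y)) if manip.solve_ik([.201,.618,.3],quat(y)) is not None else None
manip.sleep(.3); print(manip.current_tool_pos(),manip.current_clock(),manip.current_force())
for n in('top','scene'): 
    I=viewer.get_image(n)[:,:,::-1]; cv2.imwrite(f'pics/{n}7.png',I)
    H=cv2.cvtColor(I,cv2.COLOR_BGR2HSV)
    m=((H[...,0]<6)|(H[...,0]>174))&(H[...,1]>140)&(H[...,2]>130); print(n,'red',[b[0] for b in blobs(m,15) if 250<b[0][0]<450])
    m=(H[...,0]>98)&(H[...,0]<118)&(H[...,1]>150)&(H[...,2]>110); print('blue',[b[0] for b in blobs(m,15) if 200<b[0][0]<450])
E
```

```text
0.09220675958506334
[0.20180781 0.61763472 0.30010218] 28.0833 [-0.40890383  0.50392567 -0.48066689]
top red [array([378.60344828, 129.60344828])]
blue [array([257.18181818, 114.5       ])]
scene red [array([312.05128205, 226.61538462])]
blue [array([254.84496124,  41.68992248]), array([419.79710145, 175.91304348])]
```

View pics/scene7.png

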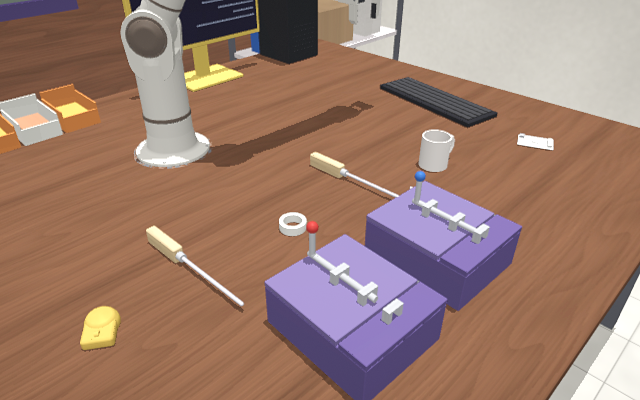

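View pics/top7.png

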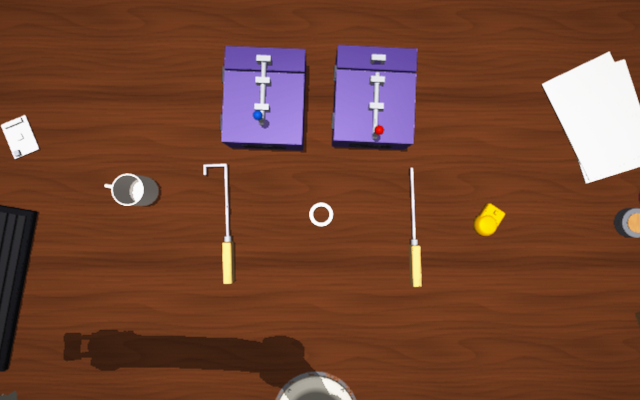

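The rod lies flat in its old place. The red knob is still at its open position (378.6,129.6), the blue one is unmoved at (257.2,114.5), and the arm is clear of everything.

```bash
python3 -c "
from bench import manip
manip.hand_in(); print(manip.current_clock())"
```

```text
the job is handed in; nothing more can be done
the job is handed in; nothing more can be done
```

The red bolt is fully open, the blue bolt is still shut, and the hooked rod lies released and flat where it started. I handed the job in at about 28 s of the 51 s allowed.

- **What I did:** I gripped the rod by its handle and lowered the hook over the red post. I pulled until the force climbed to 15 N with no further movement, then unhooked, carried the rod back and set it down before letting go.
- **Red bolt:** The knob moved only 34.9 mm, less than the 40 mm I expected. It ended 15.1 mm from the locker's near edge, and 15 mm means fully open. So the bolt must have started about 5 mm open.
- **Blue bolt:** Its knob is at the same pixel as at the start. It measured about 52 mm from its locker's near edge, so it stands roughly 3 mm open, as it did at the start.
- **Rod and robot:** In both fixed-camera views the rod looks as it did at the start, lying flat. The arm is clear of everything, with a wrist force under 1 N.

No check failed.

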